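# Index the impact tester's table and scrape the broken coupon into the tray

## Robot

A 6-joint arm with a two-finger parallel gripper is mounted at the origin on a cart in front of the work surface, level with it; the furniture and walls round the work are solid. World frame = base frame: x ahead of the robot, y to its left, z up, the work surface at z = 0. Lengths are in m, angles in degrees, forces in N, time in s.
With the tool pointing down it reaches from about 0.3 to 0.75 m from the base axis. Payload 8.5 kg.
Tool frame: the origin (TCP) lies on the centre line of the jaws, within the pads' length; the fingertips stand 11 mm ahead of it and the grasp point (between the pads) lies 8 mm behind it; z points along the fingers, y is the line along which they close (so a half turn about z gives the same grasp; the last joint's range is limited). The gripper opens to 85 mm and grips with 20 to 120 N. Pads are 22 mm wide; open, the fingers measure 114 mm over their backs; the gripper's body (76 mm by 85 mm) begins 54 mm behind the grasp point. The pads swing forward as they close: fully open they stand 13 mm farther back than shut.
Start: joints at [54.586, 21.807, 74.336, -0, 83.858, -12.336], TCP at [0.216, 0.506, 0.242] pointing down, gripper open.
Joint ranges: [-178.18, 178.18], [-50.72, 133.34], [12.68, 142.11], [-81.47, 261.47], [9.98, 163.14], [-165.26, 165.26]. Speed limits (degrees/s): [136.94, 136.94, 180, 180, 180, 180].

## Interface

Orientations are given as a 3x3 rotation matrix whose columns are the frame's x, y, z axes.
In Python, from rig import env, get_image, observe gives the robot as it stands (env), with the cameras as plain functions and the readings as plain functions.
- The arm moves only by the shell command python3 nudge.py 'ROWS' [FORCE]. ROWS is a JSON list of rows, 1 to 10 of them, each of 5 numbers: dx, dy, dz in m, then a turn about the tool's z in degrees, then the finger opening in m; each row shifts and turns the commanded pose from where the row before left it, along the tool's axes as they then stand; what a row does not reach is not made up. A row lasts 1/10 s, in which the tool goes at most 0.05 m and 8.59 degrees, less where a joint would pass 70% of its speed; a pose out of reach is approached as far as the arm can. The fingers move at their own pace and stop on an object; FORCE is the grip in N (left out, the last holds). Time passes only in rows, so rows that do not move let the fingers close. It prints the time, the measured TCP pose, the force, the opening and the grip force at its end.
- observe(): the state, without advancing time (a new reading comes with each control period).
- get_image(name): name is "scene" or "top" or "wrist"; returns a dict with "pixels" (384x512x3 uint8, red, green, blue), "K" (3x3 intrinsics, pixels), "extrinsics" (4x4, takes a point from world to camera coordinates). Camera axes: x right, y down, z forward; pixel columns grow to the right and rows downward; lengths in m; the calibration is good to about 2 mm. The wrist camera is an equidistant fisheye: a pixel r from the principal point sees the ray r / f radians off the axis. A picture is of the moment at which its call begins. There is no depth.
- env.close_job(): hands the job in; it is judged then, once.
The state is a dict: "time_s": time; "q": joint angles; "qvel": joint speeds; "joint_efforts": joint torques, N m; "position": TCP position; "tool_rot": TCP orientation; "ft_force": force on the tool from outside, world axes, zero at the start; "wrist_torque": the same for the moment, N m; "grip_width": finger opening in m; "gripper_force": force on a finger pad.
Only numpy, scipy, OpenCV 4.12 (cv2) and the standard library are available. Lean on these libraries where they do the work, as an engineer would, in place of code of your own. Each camera call takes 0.05 s, during which the arm holds its last target. There are 200 camera calls.

## Task

Turn the tester's index table one step, until it clicks, so that the whole ceramic coupon comes under the striker and the broken one comes to the front, and let go. Then take the scraper from its stand, scrape all five broken pieces over the front edge of the table into the chip tray (use the scraper: the pieces are sharp, keep the fingers off them), and put the scraper back upright in the slot of its stand. The coupon stays on the table, and the vial, amber bottle and jar stay standing where they are.

Things in the scene. Friction and masses are not known exactly. Their poses are not given: they have to be found in the camera images.
- tester: Bench-top impact tester, white, fixed to the bench. Origin on the bench under the axis of its round table; x points to its back, -x to its front (chip tray), +y to the left for someone facing it, z up. Base under the table: x -60 to 215 mm, y within 75, up to z = 55. Column x 145 to 215, y within 48, up to the head.
- table_center (a point): Centre of the round steel table's upper face, on its axis, at z = 75 mm. The table has diameter 260, 14 thick, a plain rim without lip, and in the middle a low hub of diameter 48, 11 high. Four stations: front, left, back and right, each 80 mm from the axis.
- head_nose (a point): Middle of the lower front edge of the white head that overhangs the table: 43 mm in front of the table's axis, 115 mm above the table. From here the head reaches 258 mm back, 42 mm to either side and 115 mm up. A gripper working near the hub must lean, its wrist towards the front, by 30 to 45 degrees, to clear it.
- striker_tip (a point): Lower end of the striker rod (diameter 22, hangs from the head) over the middle of the back station, 80 mm behind the table's axis and 45 mm above the table.
- tray_floor (a point): Centre of the open steel chip tray's floor (inside 104 along the tester's x, 194 along y; z = 5 mm). Outside x -182 to -72, y -100 to 100, walls 3 thick, tops at z = 47, a lip in front to x = -191. It lies under the front of the table's rim (rim at x = -130) and catches what falls over it.
- turntable (a joint): Angle of the table, rad, positive anticlockwise from above (left station to the front), 0 at the start. Magnetic detents hold it at each quarter turn (0, +-1.571), pull it in from about 40 degrees off, and take about 3 N at a post to overcome; no stop within a turn. At first the broken coupon is on the left or right station, the whole one across from it.
- post_front_left (a point): Top centre of the upright black hand post at the front left at the start (between front and left stations). Four such posts, diameter 12, 40 high, stand on the table 118 mm from its axis on the diagonals and turn with it; any may be pushed or pinched.
- post_front_right (a point): Top centre of the hand post at the front right at the start.
- coupon: Whole white alumina coupon, a tile 50 x 36 x 9 mm, loose, about 80 mm from the table's axis on one side station; origin at the centre of its underside.
- fragment_0: Largest broken piece of white alumina, about 26 x 21 x 9 mm, flat, loose on the soiled side station; origin at the centre of its underside. The four small pieces lie round it.
- fragment_1: Small broken piece of white alumina, about 17 x 15 x 9 mm, flat, loose on the soiled side station; origin at the centre of its underside.
- fragment_2: Small broken piece of white alumina, about 17 x 15 x 9 mm, flat, loose on the soiled side station; origin at the centre of its underside.
- fragment_3: Small broken piece of white alumina, about 17 x 15 x 9 mm, flat, loose on the soiled side station; origin at the centre of its underside.
- fragment_4: Small broken piece of white alumina, about 17 x 15 x 9 mm, flat, loose on the soiled side station; origin at the centre of its underside.
- scraper: Scraper block, 0.14 kg, standing in its stand; origin at the middle of its lower edge, z up along it, y along the edge, x across its thickness; same front and back. White plastic blade 64 wide (y), 5 thick (x), from z = 0 to 46; steel ferrule 10 thick, 60 wide, z 35 to 46; black handle 22 thick (x), 56 wide (y), z 42 to 86: grip it across its thickness, with the fingertips above z = 44.
- scraper_stand: Grey plastic stand, fixed, 60 x 98 x 43 high; origin at the centre of its underside, z up, y along the slot. Slot 8 wide (x), 76 long (y), floor at z = 8 mm, straight walls up to z = 35, then lips that flare to 16 wide at z = 43; the scraper stands in it blade down and may lean a few degrees.
- slot_floor (a point): Centre of the slot's floor, where the scraper's origin belongs.
- vial: Loose bystander: small blue vial with a yellow cap, diameter 24, 50 high; origin under its centre.
- amber_bottle: Loose bystander: amber bottle with a black cap, diameter 46, 90 high; origin under its centre.
- jar: Loose bystander: white jar with a green cap, diameter 41, 46 high; origin under its centre.

How it is judged:
By the outcome, as a careful person would: the job done as asked, in the order asked, and still so for the second after the job is handed in, with the robot touching nothing.
It also fails if it takes over 64 s, if anything falls off the work surface, if the arm or the gripper's body presses on something with over 40 N, if the wrist force passes 120 N, or if a joint passes its speed limit or range.

## Working session

There is one attempt and no reset: what is moved stays moved. The work goes in short steps, Python scripts to look and compute and a shell command to move; the robot and the scene stay as the last step left them, time stands still between calls to the robot, and variables do not carry over. Pictures are saved under pics/ and viewed, at most 10 in all, crops included, and the job is handed in when it is done.

```bash
ls; mkdir -p pics; cat > cam.py <<'E'
import numpy as np, cv2
from rig import env, get_image, observe
def grab(n,fn=None):
    d=get_image(n); 
    if fn: cv2.imwrite('pics/'+fn,d['pixels'][:,:,::-1])
    return d
def ray(d,u,v,name):
    K=d['K'];E=np.array(d['extrinsics']);R=E[:3,:3];t=E[:3,3]
    x=(u-K[0][2])/K[0][0];y=(v-K[1][2])/K[1][1]
    if name=='wrist':
        th=np.hypot(x,y);s=np.sin(th)/th if th>1e-9 else 1;c=np.array([x*s,y*s,np.cos(th)])
    else: c=np.array([x,y,1.])
    w=R.T@c; return -R.T@t, w/np.linalg.norm(w)
def onz(d,u,v,z,name):
    o,w=ray(d,u,v,name); return o+w*(z-o[2])/w[2]
def tri(*rs):
    A=0;b=0
    for o,w in rs:
        P=np.eye(3)-np.outer(w,w);A=A+P;b=b+P@o
    return np.linalg.solve(A,b)
E
python3 - <<'E'
from cam import *
import pickle
D={n:grab(n) for n in('scene','top','wrist')}
pickle.dump(D,open('d0.pkl','wb'))
for n in D:
    cv2.imwrite(f'pics/{n}0.png',cv2.resize(D[n]['pixels'][:,:,::-1],(800,600),interpolation=cv2.INTER_CUBIC))
    E=np.array(D[n]['extrinsics']);print(n,D[n]['K'],(-E[:3,:3].T@E[:3,3]).round(3),E[:3,:3].round(2).tolist())
o=observe();print(o['position'],o['tool_rot'],o['time_s'])
E
```

```text
nudge.py
pics
rig.py
scene [[481.84664104   0.         252.28760869]
 [  0.         481.84664104 191.99904473]
 [  0.           0.           1.        ]] [-0.57  -0.914  0.8  ] [[0.58, -0.81, 0.02], [-0.35, -0.27, -0.9], [0.73, 0.51, -0.44]]
top [[402.04708879   0.         263.63694631]
 [  0.         402.04708879 194.19672407]
 [  0.           0.           1.        ]] [ 0.249 -0.211  1.706] [[0.23, -0.97, 0.0], [-0.95, -0.22, -0.21], [0.2, 0.05, -0.98]]
wrist [[297.31863964   0.         252.31553434]
 [  0.         297.31863964 191.6199866 ]
 [  0.           0.           1.        ]] [0.147 0.534 0.374] [[0.39, 0.92, -0.0], [0.88, -0.37, 0.29], [0.27, -0.11, -0.96]]
[0.21546578 0.50580718 0.24187121] [[-9.19965858e-01  3.91997947e-01 -6.55486254e-04]
 [ 3.91998410e-01  9.19965471e-01 -8.81944046e-04]
 [ 2.57304465e-04 -1.06830798e-03 -9.99999396e-01]] 0.15
```

View pics/scene0.png

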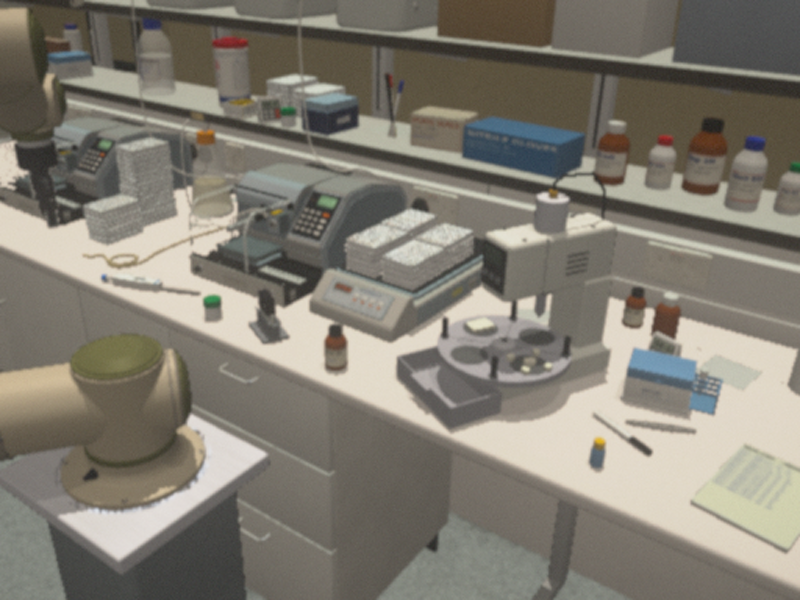

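View pics/top0.png

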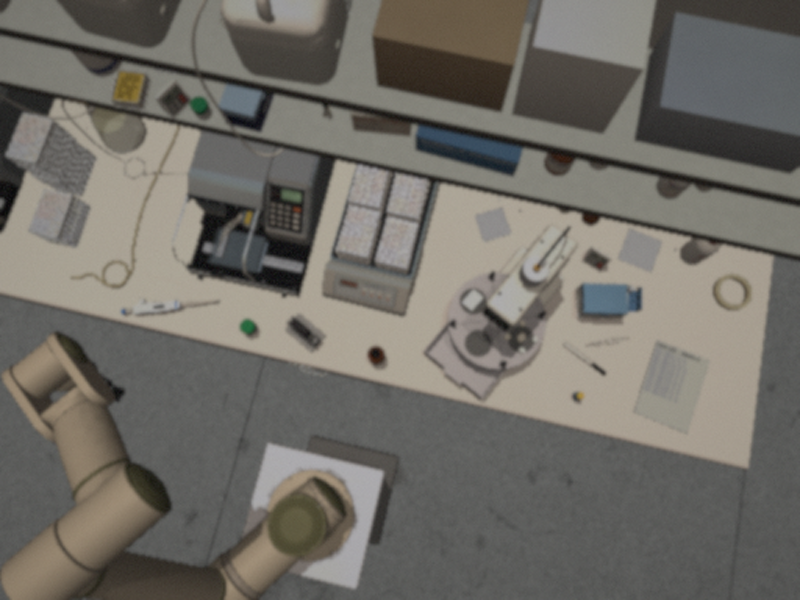

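Scene (800x600 scale): tester around (510,350), with the coupon on its left station at (480,325), fragments on its right station at (530,362), tray at (445,385), scraper in its stand at (267,315), amber bottle (335,347), jar (212,305) and vial (597,452). In the top view the table centre is near (497,320), the stand (305,332), the bottle (376,355) and the vial (579,396). Right has to come to the front, so the table turns clockwise.

```bash
python3 - <<'E'
from cam import *
import pickle
D=pickle.load(open('d0.pkl','rb'));T=D['top'];S=D['scene']
f=.64
def top(u,v,z):return onz(T,u*f,v*f,z,'top').round(3)
def both(a,b):
    r1=ray(T,a[0]*f,a[1]*f,'top');r2=ray(S,b[0]*f,b[1]*f,'scene');return tri(r1,r2).round(3)
print('bottle',top(376,355,.09));print('jar',top(248,327,.046));print('vial',top(579,396,.05))
print('scraper',top(305,330,.08), both((305,330),(267,300)))
# zooms
a=T['pixels'][165:265,265:365,::-1];b=S['pixels'][195:275,245:405,::-1]
a=cv2.resize(a,(400,400),interpolation=cv2.INTER_CUBIC);b=cv2.resize(b,(800,400),interpolation=cv2.INTER_CUBIC)
c=cv2.resize(D['top']['pixels'][190:245,140:260,::-1],(400,183),interpolation=cv2.INTER_CUBIC)
im=np.zeros((600,800,3),np.uint8);im[:300,:300]=cv2.resize(a,(300,300));im[:183,320:720]=c
im[300:600,0:600]=cv2.resize(b,(600,300))
cv2.imwrite('pics/zoom0.png',im)
E
```

```text
bottle [ 0.43  -0.074  0.09 ]
jar [0.43  0.282 0.046]
vial [ 0.451 -0.613  0.05 ]
scraper [0.453 0.124 0.08 ] [0.45  0.126 0.082]
```

View pics/zoom0.png

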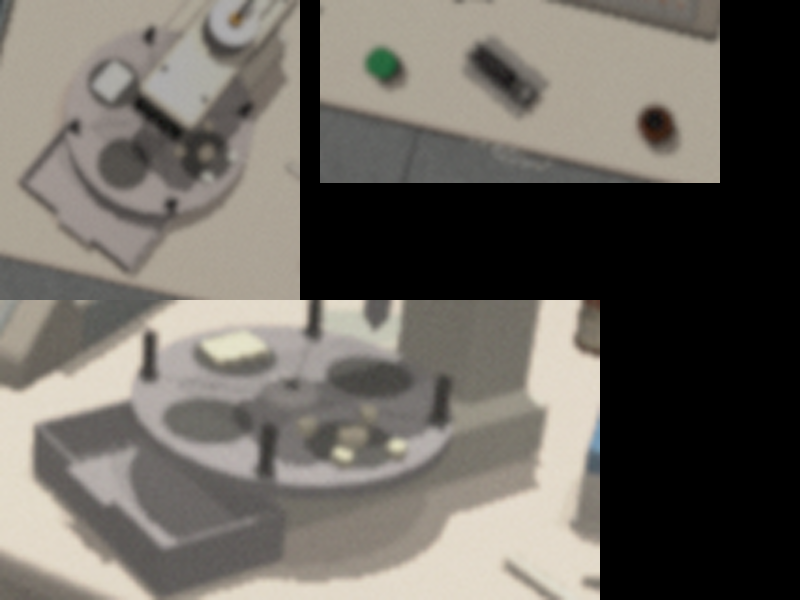

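The zoom shows the posts: top crop FL (75,126), FR (171,205), BR (245,108), BL (150,35); scene crop FL (149,333), FR (267,427), BR (443,378). The five fragments are at top-crop (180-235,150-178).

```bash
python3 - <<'E'
from cam import *
import pickle
D=pickle.load(open('d0.pkl','rb'));T=D['top'];S=D['scene']
t=lambda u,v:(u/3+265,v/3+165); s=lambda u,v:(u/3.75+245,(v-300)/3.75+195)
P={}
for n,a,b in(('FL',(75,126),(149,333)),('FR',(171,205),(267,427)),('BR',(245,108),(443,378))):
    P[n]=tri(ray(T,*t(*a),'top'),ray(S,*s(*b),'scene'));print(n,P[n].round(3),onz(T,*t(*a),.115,'top').round(3))
Q={n:onz(T,*t(*a),.113,'top') for n,a in(('FL',(75,126)),('FR',(171,205)),('BR',(245,108)),('BL',(150,35)))}
c=sum(Q.values())/4
fx=(Q['FL']+Q['FR']-Q['BL']-Q['BR'])
print('centre',c.round(3),'front dir deg',np.degrees(np.arctan2(fx[1],fx[0])), [np.linalg.norm(q-c).round(3) for q in Q.values()])
E
```

```text
FL [ 0.552 -0.25   0.116] [ 0.552 -0.25   0.115]
FR [ 0.478 -0.398  0.115] [ 0.477 -0.396  0.115]
BR [ 0.63  -0.47   0.114] [ 0.628 -0.467  0.115]
centre [ 0.589 -0.359  0.113] front dir deg 154.25265545721157 [np.float64(0.115), np.float64(0.118), np.float64(0.115), np.float64(0.115)]
```

```bash
cat > go.py <<'E'
import sys,numpy as np
from rig import env, get_image, observe
def go(x,y,z,yaw=None):
    o=observe();p=np.array(o['position']);R=np.array(o['tool_rot'])
    d=R.T@(np.array([x,y,z])-p);cur=np.degrees(np.arctan2(R[1,1],R[0,1]))
    t=0 if yaw is None else (cur-yaw+180)%360-180
    print('t',round(o['time_s'],2),'pos',p.round(4),'yaw',cur.round(2),'q',np.round(o['q'],0),'ft',np.round(o['ft_force'],1))
    print('tool d',d.round(4),'turn',round(t,2),'minrows',round(max(np.linalg.norm(d)/.05,abs(t)/8.59),1))
if __name__=='__main__': go(*map(float,sys.argv[1:]))
E
python3 go.py .40 .22 .25
```

```text
t 0.15 pos [0.2155 0.5058 0.2419] yaw 66.92 q [ 55.  22.  74.   0.  84. -12.] ft [-0.4  0.6 -0.3]
tool d [-0.2818 -0.1906 -0.008 ] turn 0 minrows 6.8
```

```bash
python3 nudge.py '[[-0.02,-0.013,0,0,0.085],[-0.04,-0.027,0,0,0.085],[-0.04,-0.027,-0.008,0,0.085],[-0.04,-0.027,0,0,0.085],[-0.04,-0.027,0,0,0.085],[-0.04,-0.027,0,0,0.085],[-0.04,-0.027,0,0,0.085],[-0.02,-0.015,0,0,0.085],[0,0,0,0,0.085]]'
python3 - <<'E'
from cam import *
import pickle
d=grab('wrist');pickle.dump(d,open('wA.pkl','wb'));cv2.imwrite('pics/wA.png',d['pixels'][:,:,::-1])
E
python3 go.py .45 .05 .25 64.2
```

```text
time_s: 1.05
position: [0.4001, 0.2191, 0.2501]
tool_rot: [[-0.918, 0.396, -0.0], [0.396, 0.918, -0.001], [-0.0, -0.001, -1.0]]
ft_force: [0.5, -0.8, -0.2]
grip_width: 0.0848
gripper_force: 0.0
t 1.1 pos [0.3992 0.2204 0.2501] yaw 66.76 q [ 14.  12.  87.   0.  81. -53.] ft [-0.2  0.3 -0.3]
tool d [-1.139e-01 -1.365e-01  1.000e-04] turn 2.56 minrows 3.6
```

View pics/wA.png

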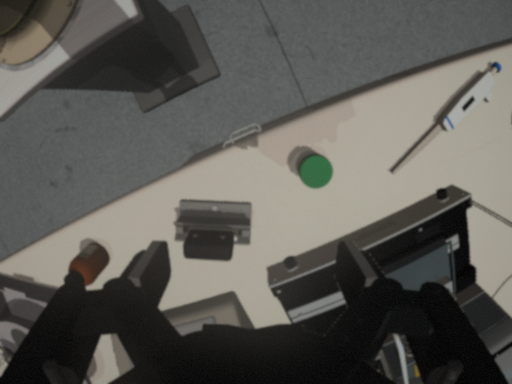

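The wrist view shows the scraper handle (209,245) in the stand (213,220), jar cap (316,171) and amber bottle (90,262).

```bash
python3 nudge.py '[[-0.025,-0.03,0,0.5,0.085],[-0.03,-0.036,0,1,0.085],[-0.03,-0.036,0,1,0.085],[-0.025,-0.03,0,0,0.085],[-0.004,-0.004,0,0,0.085],[0,0,0,0,0.085]]' >/dev/null
python3 - <<'E'
from cam import *
import pickle
d=grab('wrist');pickle.dump(d,open('wB.pkl','wb'))
A=pickle.load(open('wA.pkl','rb'))
a=A['pixels'][185:275,160:270,::-1]
h=onz(A,209,245,.09,'wrist');E=np.array(d['extrinsics']);
def proj(d,p):
    E=np.array(d['extrinsics']);c=E[:3,:3]@p+E[:3,3];r=np.hypot(c[0],c[1]);th=np.arctan2(r,c[2]);K=d['K']
    return K[0][2]+K[0][0]*th*c[0]/r,K[1][2]+K[1][1]*th*c[1]/r
u,v=map(int,proj(d,h));print(h,u,v)
x0=max(0,u-55);y0=max(0,v-60)
b=d['pixels'][y0:y0+90,x0:x0+110,::-1];print('b off',x0,y0,b.shape)
im=np.zeros((600,800,3),np.uint8)
a=cv2.resize(a,None,fx=3.6,fy=3.6,interpolation=cv2.INTER_CUBIC);b=cv2.resize(b,None,fx=3.6,fy=3.6,interpolation=cv2.INTER_CUBIC)
im[:a.shape[0],:a.shape[1]]=a;im[:b.shape[0],400:400+b.shape[1]]=b
im[330:600,:360]=cv2.resize(d['pixels'][:,:,::-1],(360,270))
cv2.imwrite('pics/AB.png',im)
E
python3 go.py .478 -.398 .19 64.2
```

```text
[0.45091393 0.1448258  0.09      ] 337 143
b off 282 83 (90, 110, 3)
t 1.75 pos [0.4465 0.0517 0.2502] yaw 64.45 q [ -9.  11.  88.   0.  80. -73.] ft [ 0.2 -0.6  0.3]
tool d [-0.2224 -0.3921  0.06  ] turn 0.25 minrows 9.1
```

View pics/AB.png

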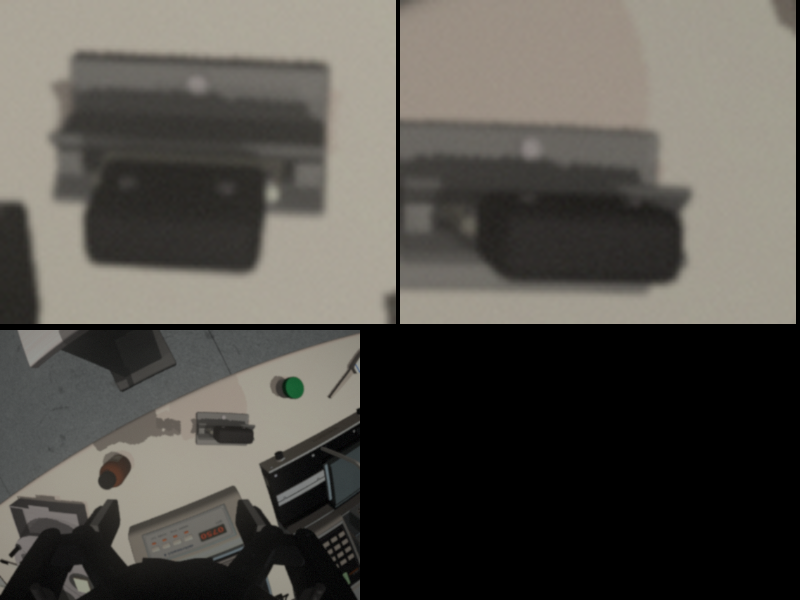

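Crop A shows the handle's far top edge from (88,262) to (257,271), and the stand's near corners at (73,55) and (328,65). Crop B shows the handle's far edge from (510,282) to (680,282), and the stand's right corner at (657,133).

```bash
python3 - <<'E'
from cam import *
import pickle
A=pickle.load(open('wA.pkl','rb'));B=pickle.load(open('wB.pkl','rb'))
a=lambda u,v:ray(A,160+u/3.6,185+v/3.6,'wrist');b=lambda u,v:ray(B,282+(u-400)/3.6,83+v/3.6,'wrist')
L=tri(a(88,266),b(510,283));R=tri(a(257,271),b(682,281));print('handle far L,R',L.round(4),R.round(4),np.degrees(np.arctan2(*(R-L)[1::-1])))
for z in(0.094,.09):print(z,[onz(A,160+u/3.6,185+v/3.6,z,'wrist').round(4) for u,v in((88,266),(257,271))],[onz(B,282+(u-400)/3.6,83+v/3.6,z,'wrist').round(4) for u,v in((510,283),(682,281))])
N=tri(a(328,65),b(657,133));print('stand near R',N.round(4))
for z in(0,.02):print([onz(A,160+u/3.6,185+v/3.6,z,'wrist').round(4) for u,v in((73,55),(328,65),(325,212),(53,198))])
F=tri(a(325,212),b(648,293));print('far R',F.round(4))
E
```

```text
handle far L,R [0.4552 0.1125 0.0948] [0.4776 0.1601 0.0916] 64.88596206949066
0.094 [array([0.4546, 0.112 , 0.094 ]), array([0.4761, 0.1608, 0.094 ])] [array([0.4563, 0.1128, 0.094 ]), array([0.477 , 0.1596, 0.094 ])]
0.09 [array([0.4563, 0.1101, 0.09  ]), array([0.4781, 0.1596, 0.09  ])] [array([0.4574, 0.1133, 0.09  ]), array([0.4783, 0.1606, 0.09  ])]
stand near R [0.4516 0.1951 0.0038]
[array([0.4104, 0.1061, 0.    ]), array([0.4525, 0.1945, 0.    ]), array([0.5089, 0.1688, 0.    ]), array([ 0.4612,  0.0692, -0.    ])]
[array([0.4063, 0.1135, 0.02  ]), array([0.4462, 0.1973, 0.02  ]), array([0.4997, 0.1729, 0.02  ]), array([0.4545, 0.0786, 0.02  ])]
far R [0.5063 0.1696 0.0043]
```

```bash
python3 nudge.py '[[-0.015,-0.026,0,0,0.06],[-0.022,-0.039,0,0,0.06],[-0.022,-0.039,0,0,0.06],[-0.022,-0.039,0,0,0.06],[-0.022,-0.039,0,0,0.06],[-0.022,-0.039,0,0,0.06],[-0.022,-0.039,0,0,0.06],[-0.022,-0.039,0,0,0.06],[-0.022,-0.039,0,0,0.06],[-0.02,-0.035,0,0,0.06]]' >/dev/null; python3 nudge.py '[[-0.011,-0.02,0,0,0.06],[0,0,0,0,0.06],[0,0,0,0,0.06]]' 
python3 - <<'E'
from cam import *
import pickle
d=grab('wrist','post.png');pickle.dump(d,open('wC.pkl','wb'))
E
python3 go.py .478 -.398 .19 64.2
```

```text
time_s: 3.05
position: [0.4784, -0.3979, 0.25]
tool_rot: [[-0.903, 0.43, -0.0], [0.43, 0.903, 0.001], [0.001, 0.001, -1.0]]
ft_force: [0.7, 0.3, 0.1]
grip_width: 0.0598
gripper_force: 0.0
t 3.1 pos [ 0.4783 -0.3976  0.2504] yaw 64.55 q [ -51.   29.   61.    0.   90. -115.] ft [-0.9  0.1  0.5]
tool d [ 0.0001 -0.0005  0.0604] turn 0.35 minrows 1.2
```

View pics/post.png

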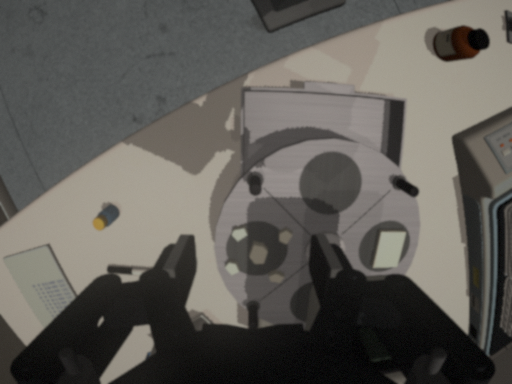

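Wrist view: FR post around (256,182), FL post top near (413,190), fragments at (238,232), (285,237), (259,253), (233,268), (276,279), coupon (390,248), vial (104,216).

```bash
python3 - <<'E'
from cam import *
import pickle
d=pickle.load(open('wC.pkl','rb'))
print(onz(d,257,190,.115,'wrist'),onz(d,256,175,.075,'wrist'),'FL',onz(d,413,190,.115,'wrist'))
g=d['pixels'].astype(int).sum(2);print((g[165:200,244:270]//30).astype(int).tolist().__repr__().replace('], ','\n'))
E
python3 go.py .478 -.398 .098 64.2
```

```text
[ 0.48491109 -0.39622195  0.115     ] [ 0.48042225 -0.39454552  0.075     ] FL [ 0.55470258 -0.24926844  0.115     ]
[[6, 7, 7, 7, 7, 7, 7, 6, 6, 7, 7, 8, 8, 8, 8, 9, 8, 9, 10, 10, 10, 11, 12, 13, 13, 13
[6, 7, 7, 7, 7, 7, 7, 6, 7, 8, 10, 10, 9, 9, 9, 9, 9, 10, 11, 12, 12, 12, 13, 13, 13, 13
[7, 7, 7, 7, 7, 7, 6, 7, 9, 11, 12, 12, 11, 10, 11, 11, 11, 11, 13, 13, 13, 13, 13, 13, 13, 13
[7, 7, 7, 7, 7, 6, 7, 9, 11, 13, 13, 13, 12, 12, 13, 13, 13, 13, 13, 14, 14, 14, 14, 14, 13, 13
[7, 7, 7, 7, 6, 7, 9, 11, 12, 13, 14, 13, 13, 13, 13, 13, 13, 13, 13, 14, 14, 14, 14, 14, 14, 14
[6, 7, 6, 6, 6, 8, 10, 12, 13, 13, 13, 12, 13, 13, 13, 13, 13, 13, 13, 14, 14, 14, 14, 14, 14, 14
[6, 6, 6, 6, 7, 8, 9, 10, 11, 11, 10, 10, 11, 11, 12, 12, 13, 13, 13, 13, 14, 14, 14, 14, 14, 14
[6, 6, 6, 7, 7, 7, 8, 8, 8, 8, 8, 8, 8, 9, 9, 10, 11, 12, 13, 13, 13, 14, 14, 14, 14, 14
[6, 6, 7, 7, 7, 7, 6, 6, 6, 7, 7, 7, 7, 7, 8, 8, 10, 11, 12, 13, 13, 13, 13, 13, 14, 14
[6, 7, 7, 7, 7, 6, 5, 5, 6, 6, 6, 6, 6, 7, 7, 7, 8, 10, 11, 12, 13, 13, 13, 14, 14, 14
[7, 7, 8, 7, 6, 5, 5, 5, 5, 5, 5, 5, 5, 6, 6, 7, 7, 8, 10, 1
[... 1695 characters left out ...]
3, 13, 13, 13, 13, 13, 13, 12, 11
[13, 13, 13, 13, 13, 13, 13, 12, 11, 10, 9, 8, 9, 10, 11, 12, 13, 13, 13, 13, 13, 13, 13, 13, 12, 11
[13, 13, 13, 13, 13, 13, 13, 13, 13, 12, 11, 11, 11, 11, 12, 13, 13, 13, 12, 12, 13, 13, 12, 12, 11, 11
[13, 13, 13, 13, 13, 13, 13, 13, 13, 13, 12, 12, 11, 11, 12, 12, 12, 12, 11, 11, 11, 11, 10, 10, 10, 9
[13, 13, 13, 13, 13, 13, 13, 13, 13, 13, 12, 11, 10, 10, 10, 10, 10, 10, 9, 9, 9, 10, 9, 9, 8, 8
[13, 13, 14, 14, 14, 14, 13, 13, 13, 13, 12, 10, 9, 9, 9, 9, 9, 9, 8, 8, 9, 9, 8, 8, 8, 8]]
t 3.1 pos [ 0.4783 -0.3976  0.2504] yaw 64.55 q [ -51.   29.   61.    0.   90. -115.] ft [-0.9  0.1  0.5]
tool d [ 1.000e-04 -6.000e-04  1.524e-01] turn 0.35 minrows 3.0
```

```bash
python3 nudge.py '[[-0.003,0.002,0.03,0,0.06],[0,0,0.045,0,0.06],[0,0,0.045,0,0.06],[0,0,0.03,0,0.05],[0,0,0.002,0,0.0],[0,0,0,0,0.0],[0,0,0,0,0.0],[0,0,0,0,0.0],[0,0,0,0,0]]' 30; python3 - <<'E'
from go import go
import numpy as np
C=np.array([.589,-.359]);P=np.array([.482,-.397])
from rig import env, get_image, observe
P=np.array(observe()['position'][:2]);v=P-C;print(np.linalg.norm(v),np.degrees(np.arctan2(v[1],v[0])))
E
```

```text
time_s: 4.0
position: [0.4821, -0.3987, 0.0999]
tool_rot: [[-0.902, 0.431, 0.003], [0.431, 0.902, -0.001], [-0.003, 0.0, -1.0]]
ft_force: [3.8, 3.4, 0.8]
grip_width: 0.0109
gripper_force: 29.4
0.11398930514456831 -159.6372705290098
```

```bash
python3 nudge.py '[[0.0043,0.0044,0,0,0],[0.0065,0.008,0,0,0],[0.008,0.012,0,0,0],[0.0064,0.0129,0,0,0],[0.0054,0.0156,0,0,0],[0.003,0.0151,0,0,0],[0.001,0.0154,0,0,0]]'
```

```text
time_s: 4.7
position: [0.4841, -0.3088, 0.0998]
tool_rot: [[-0.902, 0.432, -0.003], [0.432, 0.902, -0.001], [0.002, -0.002, -1.0]]
ft_force: [-8.1, -1.4, 5.0]
grip_width: 0.0107
gripper_force: 30.3
```

```bash
python3 nudge.py '[[-0.001,0.0154,0,0,0],[-0.003,0.0151,0,0,0],[-0.0054,0.0156,0,0,0],[-0.0064,0.0129,0,0,0],[-0.008,0.012,0,0,0],[-0.0065,0.008,0,0,0],[-0.0043,0.0044,0,0,0],[0,0,0,0,0],[0,0,0,0,0]]'
```

```text
time_s: 5.6
position: [0.5541, -0.248, 0.0996]
tool_rot: [[-0.902, 0.431, 0.002], [0.431, 0.902, -0.001], [-0.002, 0.0, -1.0]]
ft_force: [-2.4, 3.5, 5.8]
grip_width: 0.0107
gripper_force: 30.7
```

```bash
python3 nudge.py '[[0,0,0,0,0.02],[0,0,0,0,0.04],[0,0,0,0,0.05],[0,0,-0.03,0,0.05],[0.01,0,-0.045,0,0.05],[0.02,-0.02,-0.045,0,0.05],[0.02,-0.03,-0.03,0,0.05],[0.01,-0.02,0,0,0.05],[0,0,0,0,0.05]]'; python3 - <<'E'
from cam import *
import pickle
d=grab('wrist');pickle.dump(d,open('wD.pkl','wb'))
im=cv2.resize(d['pixels'][130:330,150:430,::-1],(798,570),interpolation=cv2.INTER_CUBIC);cv2.imwrite('pics/wD.png',im)
E
```

```text
time_s: 6.5
position: [0.4688, -0.2869, 0.2467]
tool_rot: [[-0.901, 0.434, 0.001], [0.434, 0.901, -0.002], [-0.002, -0.001, -1.0]]
ft_force: [0.9, 0.3, -0.6]
grip_width: 0.0498
gripper_force: 0.0
```

View pics/wD.png

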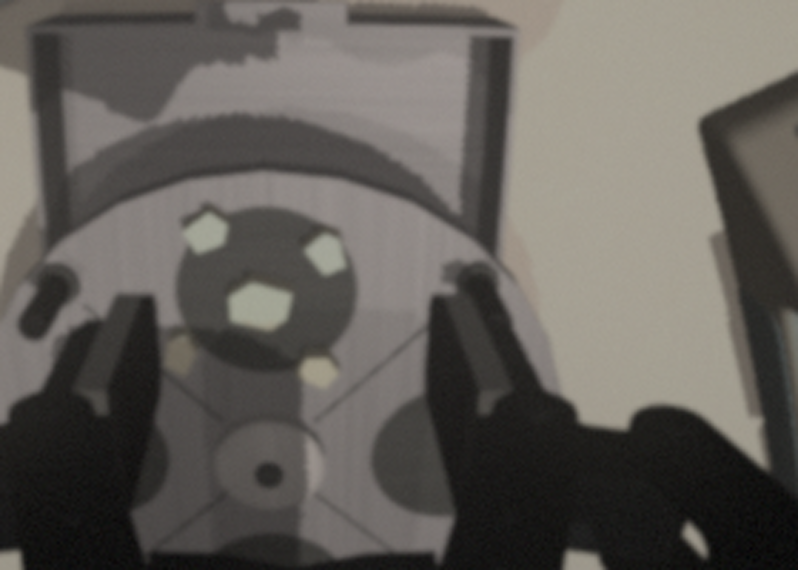

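The crop shows the fragments now at the front: (207,232), (326,254), (260,305), (182,355) and (320,373). The hub is at (269,468), front rim at (268,170), posts at (45,300) and (470,275).

```bash
python3 - <<'E'
from cam import *
import pickle
d=pickle.load(open('wD.pkl','rb'))
w=lambda u,v,z:onz(d,150+u/2.85,130+v/2.85,z,'wrist')
print('table dir from tick lines; hub',w(269,462,.086),'rim front',w(268,170,.075))
print('tray front corners z.047',w(30,30,.047),w(514,30,.047))
st=w(266,285,.075);print('station disc centre',st)
hub=w(269,462,.086);f=(st-hub)[:2];print('station dir',np.degrees(np.arctan2(f[1],f[0])),np.linalg.norm(f))
tr=w(514,30,.047)-w(30,30,.047);print('left dir',np.degrees(np.arctan2(tr[1],tr[0])))
C=hub[:2];a=np.radians(np.degrees(np.arctan2(tr[1],tr[0])));L=np.array([np.cos(a),np.sin(a)]);F=np.array([-L[1],L[0]])
for p in((207,228),(326,252),(260,303),(180,352),(320,371)):
    q=w(*p,.084)[:2]-C;print('front,left mm',(q@F*1e3).round(1),(q@L*1e3).round(1))
E
```

```text
table dir from tick lines; hub [ 0.5912396  -0.35672861  0.086     ] rim front [ 0.47929721 -0.30208236  0.075     ]
tray front corners z.047 [ 0.39137926 -0.36744623  0.047     ] [ 0.47645671 -0.1919764   0.047     ]
station disc centre [ 0.52111101 -0.32356564  0.075     ]
station dir 154.6910936321414 0.07757448936005057
left dir 64.13333535256527
front,left mm 104.7 -22.2
front,left mm 95.3 22.1
front,left mm 74.0 -2.8
front,left mm 52.0 -34.9
front,left mm 43.8 20.7
```

```bash
python3 go.py .466 .159 .25 -25
```

```text
t 6.55 pos [ 0.4697 -0.286   0.2459] yaw 64.3 q [ -44.   22.   74.    0.   84. -108.] ft [ 0.9 -0.2 -0.6]
tool d [ 0.1962  0.3994 -0.0042] turn 89.3 minrows 10.4
```

```bash
python3 nudge.py '[[0.01,0.02,0,0,0.06],[0.02,0.04,0,0,0.06],[0.02,0.041,0,0,0.06],[0.02,0.041,0,0,0.06],[0.02,0.041,0,0,0.06],[0.02,0.041,0,0,0.06],[0.02,0.041,0,0,0.06],[0.02,0.041,0,0,0.06],[0.02,0.041,0,0,0.06],[0.02,0.04,0,0,0.06]]'>/dev/null;  python3 nudge.py '[[0.006,0.012,0,4,0.06],[0,0,0,8.5,0.06],[0,0,0,8.5,0.06],[0,0,0,8.5,0.06],[0,0,0,8.5,0.06],[0,0,0,8.5,0.06],[0,0,0,8.5,0.06],[0,0,0,8.5,0.06],[0,0,0,8.5,0.06],[0,0,0,8.5,0.06]]'>/dev/null; python3 nudge.py '[[0,0,0,8.5,0.06],[0,0,0,1,0.06],[0,0,0,0,0.06]]'; python3 - <<'E'
from cam import *
import pickle
d=grab('wrist');pickle.dump(d,open('wE.pkl','wb'))
im=cv2.resize(d['pixels'][150:340,160:340,::-1],None,fx=3.1,fy=3.1,interpolation=cv2.INTER_CUBIC);cv2.imwrite('pics/wE.png',im)
E
python3 go.py .466 .159 .067 -25
```

```text
time_s: 8.85
position: [0.4656, 0.1597, 0.2452]
tool_rot: [[0.428, 0.904, -0.001], [0.904, -0.428, 0.0], [-0.0, -0.001, -1.0]]
ft_force: [1.1, 0.0, 0.0]
grip_width: 0.0598
gripper_force: 0.0
t 8.9 pos [0.4656 0.1596 0.2453] yaw -25.36 q [ 5. 16. 83.  0. 81. 30.] ft [-0.1 -0.2  0.5]
tool d [-0.0003  0.0007  0.1783] turn -0.36 minrows 3.6
```

View pics/wE.png

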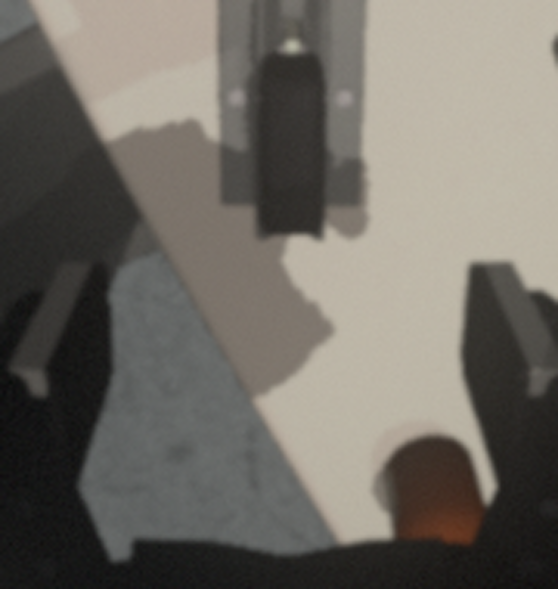

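The fingers straddle the handle symmetrically; the handle's top runs from about (290,60) to (290,237).

```bash
python3 - <<'E'
from cam import *
import pickle
d=pickle.load(open('wE.pkl','rb'));w=lambda u,v,z:onz(d,160+u/3.1,150+v/3.1,z,'wrist')
print('top -end',w(290,237,.094),'+end upper/lower',w(290,68,.094),w(290,55,.05),'stand corner -end',w(220,205,0.043),w(365,205,.043),w(220,205,0.0),w(365,205,.0))
E
```

```text
top -end [0.44538375 0.11428229 0.094     ] +end upper/lower [0.47001524 0.1665018  0.094     ] [0.46786585 0.16162559 0.05      ] stand corner -end [0.41716813 0.11804235 0.043     ] [0.46826054 0.09385974 0.043     ] [0.40687146 0.10413886 0.        ] [0.4645437  0.07684195 0.        ]
```

```bash
python3 nudge.py '[[0,0.001,0.03,-0.4,0.06],[0,0,0.045,0,0.06],[0,0,0.045,0,0.06],[0,0,0.035,0,0.06],[0,0,0.018,0,0.06],[0,0,0.005,0,0.06],[0,0,0,0,0.06]]'
```

```text
time_s: 9.6
position: [0.4667, 0.1588, 0.0675]
tool_rot: [[0.424, 0.906, -0.001], [0.906, -0.424, -0.0], [-0.0, -0.001, -1.0]]
ft_force: [0.2, -0.4, 0.4]
grip_width: 0.0597
gripper_force: 0.0
```

```bash
python3 nudge.py '[[0,0,0,0,0.03],[0,0,0,0,0.0],[0,0,0,0,0.0],[0,0,0,0,0.0],[0,0,0,0,0.0],[0,0,0,0,0.0]]' 100; python3 go.py .4667 .1588 .0675 -25;  python3 nudge.py '[[0,0,-0.01,0,0],[0,0,-0.02,0,0],[0,0,-0.03,0,0],[0,0,-0.04,0,0],[0,0,-0.04,0,0],[0,0,-0.03,0,0],[0,0,0,0,0]]'; python3 go.py .45 -.10 .24
```

```text
time_s: 10.2
position: [0.4671, 0.1588, 0.0688]
tool_rot: [[0.425, 0.905, 0.002], [0.905, -0.425, 0.0], [0.001, 0.002, -1.0]]
ft_force: [-0.2, 0.1, 5.9]
grip_width: 0.0207
gripper_force: 97.8
t 10.2 pos [0.4671 0.1588 0.0688] yaw -25.16 q [ 5. 28. 97.  0. 54. 30.] ft [-0.2  0.1  5.9]
tool d [-0.0001 -0.0003  0.0013] turn -0.16 minrows 0.0
time_s: 10.9
position: [0.4677, 0.1589, 0.2424]
tool_rot: [[0.425, 0.905, 0.009], [0.905, -0.425, 0.001], [0.004, 0.008, -1.0]]
ft_force: [0.6, -0.2, -2.8]
grip_width: 0.0207
gripper_force: 97.8
t 10.9 pos [0.4677 0.1589 0.2424] yaw -25.16 q [ 5. 16. 83.  0. 80. 30.] ft [ 0.6 -0.2 -2.8]
tool d [-0.2418  0.094   0.002 ] turn 0 minrows 5.2
```

```bash
python3 nudge.py '[[-0.02,0.008,0,0,0],[-0.04,0.016,0,0,0],[-0.046,0.018,0,0,0],[-0.046,0.018,0,0,0],[-0.046,0.018,0,0,0],[-0.046,0.018,0,0,0],[-0.046,0.018,0,0,0],[-0.046,0.018,0,0,0],[-0.046,0.018,0,0,0],[-0.04,0.016,0,0,0]]'>/dev/null; python3 nudge.py '[[-0.02,0.008,0,-4,0],[0,0,0,-8.5,0],[0,0,0,-8.5,0],[0,0,0,-8.5,0],[0,0,0,-8.5,0],[0,0,0,-8.5,0],[0,0,0,-8.5,0],[0,0,0,-8.5,0],[0,0,0,-8.5,0],[0,0,0,-8.5,0]]'>/dev/null; python3 nudge.py '[[0,0,0,-8.5,0],[0,0,0,0,0]]'; python3 go.py .482 -.372 .142 64.2
```

```text
time_s: 13.1
position: [0.4357, -0.315, 0.2371]
tool_rot: [[-0.898, 0.44, -0.001], [0.44, 0.898, 0.001], [0.001, 0.001, -1.0]]
ft_force: [0.6, 0.3, -1.3]
grip_width: 0.0211
gripper_force: 97.7
t 13.1 pos [ 0.4357 -0.315   0.2371] yaw 63.9 q [ -48.   21.   77.   -0.   82. -112.] ft [ 0.6  0.3 -1.3]
tool d [-0.0668 -0.0308  0.095 ] turn -0.3 minrows 2.4
```

```bash
python3 nudge.py '[[-0.02,-0.01,0.0,0,0],[-0.03,-0.014,0.01,0,0],[-0.017,-0.007,0.03,0,0],[0,0,0.035,0,0],[0,0,0.018,0,0],[0,0,0.002,0,0],[0,0,0,0,0]]'; python3 go.py .482 -.372 .1355 64.2; python3 - <<'E'
from cam import *
d=grab('wrist');im=cv2.resize(d['pixels'][100:340,130:430,::-1],(750,600),interpolation=cv2.INTER_CUBIC);cv2.imwrite('pics/wF.png',im)
E
```

```text
time_s: 13.8
position: [0.4825, -0.3728, 0.1429]
tool_rot: [[-0.896, 0.443, -0.0], [0.443, 0.896, 0.0], [0.0, 0.0, -1.0]]
ft_force: [-0.5, -0.1, -1.0]
grip_width: 0.021
gripper_force: 97.8
t 13.8 pos [ 0.4825 -0.3728  0.1429] yaw 63.69 q [ -49.   32.   73.   -0.   74. -112.] ft [-0.5 -0.1 -1. ]
tool d [0.0008 0.0005 0.0074] turn -0.51 minrows 0.1
```

View pics/wF.png

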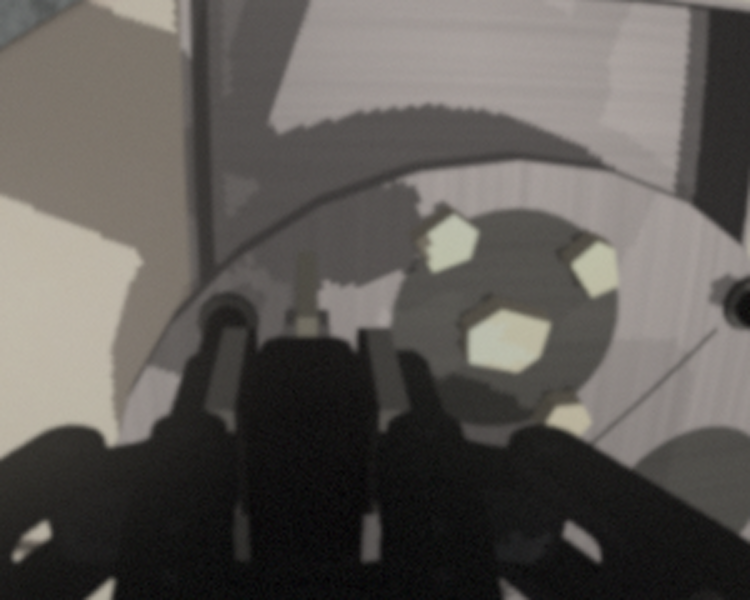

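The view shows the blade edge (305,290) just inside the FR post, with four pieces at (450,243), (597,268), (508,338) and (568,420); the fifth is hidden behind the fingers. I'll hook the inner pieces with the blade turned 30°, to stay clear of the head.

```bash
cat > tf.py <<'E'
import sys,numpy as np
from go import go
from rig import env, get_image, observe
C=np.array([.591,-.358]);a=np.radians(154.2);F=np.array([np.cos(a),np.sin(a)]);L=np.array([F[1],-F[0]])
def st():
    o=observe();v=np.array(o['position'][:2])-C;R=np.array(o['tool_rot']);return (v@F*1e3).round(1),(v@L*1e3).round(1),(np.degrees(np.arctan2(R[1,1],R[0,1]))-64.2).round(1)
if __name__=='__main__':
    print('F,L,theta',*st())
    if len(sys.argv)>3:
        f,l,z,th=map(float,sys.argv[1:5]);p=C+F*f/1e3+L*l/1e3;go(p[0],p[1],z,64.2+th)
E
python3 nudge.py '[[0,0,-0.012,0,0],[0,0,-0.012,-4,0],[0,0,0,-8,0],[0,0,0,-8,0],[0,0,0,-8,0],[0,0,0,-2,0],[0,0,0,0,0]]'; python3 tf.py 77 -65 .1375 30
```

```text
time_s: 14.55
position: [0.4828, -0.3731, 0.1687]
tool_rot: [[-0.998, -0.066, 0.002], [-0.066, 0.998, -0.002], [-0.002, -0.002, -1.0]]
ft_force: [0.6, -0.3, -0.8]
grip_width: 0.0204
gripper_force: 97.8
F,L,theta 90.9 -60.7 29.6
t 14.55 pos [ 0.4828 -0.3731  0.1687] yaw 93.8 q [ -49.   31.   71.   -0.   78. -143.] ft [ 0.6 -0.3 -0.8]
tool d [-0.0099 -0.0106  0.0313] turn -0.4 minrows 0.7
```

```bash
python3 nudge.py '[[-0.005,-0.006,0,0,0],[-0.005,-0.0045,0,0,0],[0,0,0,0,0]]' | grep -E "ft|pos"; python3 nudge.py '[[0,0,0.012,0,0],[0,0,0.013,0,0],[0,0,0.005,0,0],[0,0,0,0,0]]' | grep -E "ft|pos"; python3 tf.py 87 -42 .1375 30
```

```text
position: [0.4926, -0.3834, 0.1665]
ft_force: [-4.5, -2.2, -4.0]
position: [0.4932, -0.3826, 0.1361]
ft_force: [0.3, 0.8, -1.8]
F,L,theta 77.3 -64.7 29.6
t 15.25 pos [ 0.4932 -0.3826  0.1361] yaw 93.81 q [ -49.   34.   71.    0.   75. -142.] ft [ 0.3  0.8 -1.8]
tool d [-0.0028  0.0245 -0.0014] turn -0.39 minrows 0.5
```

```bash
python3 nudge.py '[[0,0.006,-0.001,0,0],[-0.001,0.008,0,0,0],[-0.001,0.01,0,0,0],[0,0.01,0,0,0],[0,0.01,0,0,0],[0,0,0,0,0]]' | grep -E "ft|pos";python3 tf.py 105 -5 .137 30;  python3 - <<'E'
from cam import *
d=grab('wrist')
import pickle;pickle.dump(d,open('wG.pkl','wb'))
E
```

```text
position: [0.4922, -0.3369, 0.1378]
ft_force: [-0.6, -0.0, -0.9]
F,L,theta 98.1 -24.0 29.7
t 15.85 pos [ 0.4922 -0.3369  0.1378] yaw 93.89 q [ -46.   32.   76.    0.   73. -140.] ft [-0.6 -0.  -0.9]
tool d [-0.0034  0.0199  0.0008] turn -0.31 minrows 0.4
```

```bash
cat > det.py <<'E'
from cam import *
from tf import C,F,L
def det(d,name='wrist',rmax=.2):
    im=cv2.GaussianBlur(d['pixels'],(3,3),0).astype(int);g=im[:,:,1]-im[:,:,0]/2-im[:,:,2]/2
    m=((g>1)&(im.sum(2)>240)).astype(np.uint8);m=cv2.morphologyEx(m,cv2.MORPH_OPEN,np.ones((3,3),np.uint8))
    n,lab,s,c=cv2.connectedComponentsWithStats(m)
    for i in range(1,n):
        if s[i,4]<15: continue
        p=onz(d,*c[i],.084,name)[:2]-C
        if np.hypot(*p)<rmax: print('px',c[i].round(),'area',s[i,4],'F,L',(p@F*1e3).round(),(p@L*1e3).round(),'rgb',d['pixels'][int(c[i][1]),int(c[i][0])])
if __name__=='__main__':
    import pickle,sys
    det(pickle.load(open(sys.argv[1],'rb')))
E
python3 det.py wD.pkl; echo; python3 det.py wG.pkl; python3 - <<'E'
import pickle
d=pickle.load(open('wD.pkl','rb'))['pixels']
for u,v in((207,232),(182,355),(320,373),(266,225),(400,330)):print(d[int(130+v/2.85),int(150+u/2.85)])
E
```

```text
px [222. 212.] area 216 F,L 103.0 -21.0 rgb [163 164 150]
px [264. 219.] area 205 F,L 95.0 23.0 rgb [162 164 152]
px [241. 237.] area 381 F,L 74.0 -2.0 rgb [162 164 149]
px [213. 254.] area 109 F,L 52.0 -34.0 rgb [112 105  93]
px [261. 260.] area 147 F,L 45.0 21.0 rgb [162 156 138]
px [113. 317.] area 15 F,L -60.0 -185.0 rgb [127 122 112]
px [151. 328.] area 113 F,L -71.0 -129.0 rgb [153 150 137]

px [ 62. 169.] area 25909 F,L 59.0 -164.0 rgb [188 182 168]
px [249.  68.] area 663 F,L 181.0 -74.0 rgb [187 179 166]
px [194.  70.] area 18 F,L 164.0 -103.0 rgb [124 116 106]
px [165.  71.] area 15 F,L 155.0 -120.0 rgb [123 116 106]
px [372. 118.] area 3590 F,L 196.0 10.0 rgb [191 185 170]
px [169.  85.] area 20 F,L 148.0 -113.0 rgb [125 117 107]
px [281.  85.] area 15 F,L 181.0 -52.0 rgb [125 118 108]
px [409. 152.] area 47 F,L 192.0 48.0 rgb [183 172 157]
px [128. 181.] area 17 F,L 78.0 -111.0 rgb [130 123 114]
px [270. 213.] area 459 F,L 107.0 -15.0 rgb [119 112 100]
px [252. 230.] area 66 F,L 90.0 -20.0 rgb [112 108  97]
px [311. 250.] area 357 F,L 96.0 25.0 rgb [188 187 165]
px [ 63. 310.] area 89 F,L -78.0 -131.0 rgb [131 128 117]
px [356. 354.] area 88 F,L 22.0 132.0 rgb [165 159 147]
[163 164 150]
[112 105  92]
[162 156 139]
[78 76 72]
[129 124 121]
```

```bash
python3 nudge.py '[[0,0.006,0,0,0],[0,0.006,0,0,0],[0,-0.003,-0.01,0,0],[0.005,0,-0.03,0,0],[0.005,0,-0.015,4,0],[0,0,0,8.5,0],[0,0,0,8.5,0],[0,0,0,8.5,0],[0,0,0,8.5,0],[0,0,0,8.5,0]]' | grep -E "ft|pos"; python3 nudge.py '[[0,0,0,8.5,0],[0,0,0,5,0],[0,0,0,0,0]]' | grep -E "ft|pos";python3 tf.py 90 70 .18 -30;  python3 - <<'E'
from det import *
d=grab('wrist');det(d,rmax=.13)
import pickle;pickle.dump(d,open('wH.pkl','wb'))
E
```

```text
position: [0.4816, -0.3305, 0.1934]
ft_force: [-0.6, 0.6, -1.8]
position: [0.4817, -0.3305, 0.1933]
ft_force: [0.9, 0.1, -1.5]
F,L,theta 110.4 -22.8 -30.4
t 17.2 pos [ 0.4817 -0.3305  0.1933] yaw 33.78 q [-46.  27.  73.   0.  79. -80.] ft [ 0.9  0.1 -1.5]
tool d [0.0294 0.0904 0.0133] turn -0.42 minrows 1.9
px [310. 188.] area 1289 F,L 89.0 22.0 rgb [188 190 178]
px [269. 181.] area 335 F,L 112.0 -6.0 rgb [187 185 162]
px [332. 229.] area 240 F,L 44.0 22.0 rgb [187 180 159]
px [252. 230.] area 66 F,L 81.0 -40.0 rgb [113 108  96]
px [364. 317.] area 40 F,L -76.0 10.0 rgb [108 102  89]
```

```bash
python3 nudge.py '[[0.011,0.019,0,0,0],[0.022,0.038,0,0,0],[0.011,0.019,0,0,0],[-0.0143,0.0083,0,0,0],[-0.0143,0.0083,0,0,0],[0,0,0,0,0]]' | grep -E "ft|pos";python3 tf.py 77 65 .137 -30
```

```text
position: [0.5494, -0.2639, 0.1918]
ft_force: [-3.5, 7.5, -2.6]
F,L,theta 78.4 66.6 -30.2
t 17.85 pos [ 0.5494 -0.2639  0.1918] yaw 34.05 q [-37.  30.  69.   0.  81. -71.] ft [-3.5  7.5 -2.6]
tool d [-0.0024 -0.0006  0.0548] turn -0.15 minrows 1.1
```

```bash
python3 nudge.py '[[0,0,0.0,0,0],[0,0,0.02,0,0],[0,0,0.02,0,0],[0,0,0.012,0,0],[0,0,0,0,0]]' | grep -E "ft|pos";python3 tf.py 87 42 .137 -30
```

```text
position: [0.5495, -0.2657, 0.1392]
ft_force: [-0.4, -0.6, -1.4]
F,L,theta 77.5 65.0 -30.3
t 18.35 pos [ 0.5495 -0.2657  0.1392] yaw 33.89 q [-37.  33.  73.  -0.  74. -71.] ft [-0.4 -0.6 -1.4]
tool d [-0.0035 -0.0247  0.0023] turn -0.31 minrows 0.5
```

```bash
python3 nudge.py '[[0,-0.004,0.002,0,0],[-0.001,-0.008,0,0,0],[-0.001,-0.01,0,0,0],[0,-0.01,0,0,0],[0,-0.01,0,0,0],[0,-0.008,0,0,0],[0,0,0,0,0]]' | grep -E "ft|pos";python3 tf.py 105 15 .137 -60;  python3 - <<'E'
from det import *
d=grab('wrist');det(d,rmax=.14)
import pickle;pickle.dump(d,open('wI.pkl','wb'))
E
```

```text
position: [0.5086, -0.2961, 0.1388]
ft_force: [0.8, 0.2, -1.0]
F,L,theta 101.1 19.8 -30.4
t 19.05 pos [ 0.5086 -0.2961  0.1388] yaw 33.75 q [-42.  31.  77.  -0.  72. -75.] ft [ 0.8  0.2 -1. ]
tool d [ 0.0009 -0.0062  0.0018] turn 29.55 minrows 3.4
px [361. 171.] area 23 F,L 92.0 99.0 rgb [180 169 155]
px [223. 220.] area 1225 F,L 109.0 1.0 rgb [115 108  96]
px [252. 230.] area 72 F,L 92.0 14.0 rgb [113 110  99]
px [138. 319.] area 40 F,L 67.0 -116.0 rgb [158 152 140]
px [152. 352.] area 102 F,L 28.0 -133.0 rgb [165 158 146]
```

```bash
python3 nudge.py '[[0.002,-0.002,0.001,5,0],[0.002,-0.002,0,8,0],[0.002,-0.002,0,8,0],[0.002,-0.001,0,8,0],[0.002,-0.001,0,8,0],[0.001,-0.001,0,8,0],[0.001,-0.001,0,8,0],[0,-0.001,0,7,0],[0,0,0,0,0]]' | grep -E "ft|pos";python3 tf.py 140 25 .137 -90;  python3 - <<'E'
from det import *
d=grab('wrist');det(d,rmax=.16)
import pickle;pickle.dump(d,open('wJ.pkl','wb'));cv2.imwrite('pics/wJ.png',d['pixels'][:,:,::-1])
E
```

```text
position: [0.4964, -0.2865, 0.1376]
ft_force: [-0.1, 0.4, -2.0]
F,L,theta 116.3 23.2 -90.4
t 20.0 pos [ 0.4964 -0.2865  0.1376] yaw -26.21 q [-42.  29.  80.  -0.  71. -16.] ft [-0.1  0.4 -2. ]
tool d [ 0.0016 -0.0237  0.0006] turn -0.41 minrows 0.5
px [328.  39.] area 30080 F,L 68.0 140.0 rgb [189 181 168]
px [510. 152.] area 15 F,L -102.0 74.0 rgb [173 167 153]
px [230. 185.] area 277 F,L 131.0 46.0 rgb [192 185 163]
px [252. 219.] area 239 F,L 116.0 21.0 rgb [94 90 81]
px [483. 232.] area 1389 F,L -86.0 3.0 rgb [112 106  93]
px [225. 222.] area 211 F,L 135.0 19.0 rgb [115 109  96]
px [498. 267.] area 108 F,L -125.0 -38.0 rgb [124 119 108]
px [227. 321.] area 35 F,L 138.0 -69.0 rgb [180 172 157]
px [359. 357.] area 47 F,L 15.0 -125.0 rgb [156 150 139]
```

View pics/wJ.png

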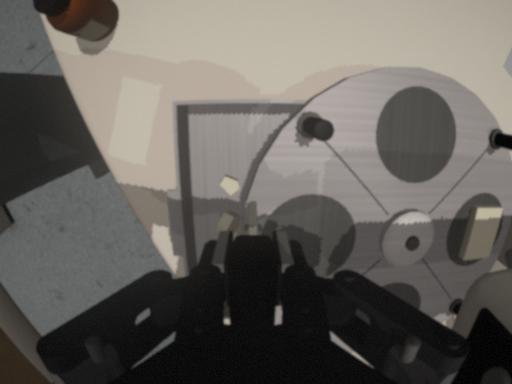

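The view shows the table clear behind the blade, the coupon at (483,232) under the striker, and two pieces already in the tray at (230,185) and (225,222). I'll push the rest over.

```bash
python3 nudge.py '[[0,-0.008,0,0,0],[0,-0.01,0,0,0],[0,-0.01,0,0,0],[0,-0.005,0,0,0],[0,0,0,0,0],[0,0,-0.03,0,0],[0,0,-0.045,0,0],[0,-0.02,-0.03,0,0],[0,-0.02,0,0,0],[0,0,0,0,0]]' | grep -E "ft|pos";python3 tf.py 150 23 .24 -90;  python3 - <<'E'
from det import *
d=grab('wrist');det(d,rmax=.2);t=grab('top');s=grab('scene')
import pickle;pickle.dump((d,t,s),open('wK.pkl','wb'))
a=t['pixels'][165:265,265:365,::-1];b=s['pixels'][195:275,245:405,::-1]
im=np.zeros((600,800,3),np.uint8);im[:300,:300]=cv2.resize(a,(300,300),interpolation=cv2.INTER_CUBIC)
im[300:600,0:600]=cv2.resize(b,(600,300),interpolation=cv2.INTER_CUBIC);im[:300,310:710]=cv2.resize(d['pixels'][:,:,::-1],(400,300))
cv2.imwrite('pics/wK.png',im)
E
```

```text
position: [0.4297, -0.2538, 0.2437]
ft_force: [-0.1, 0.4, -1.6]
F,L,theta 190.6 23.6 -90.4
t 21.05 pos [ 0.4297 -0.2538  0.2437] yaw -26.18 q [-44.  17.  82.  -0.  81. -18.] ft [-0.1  0.4 -1.6]
tool d [-0.0003  0.0406  0.0038] turn -0.38 minrows 0.8
px [293. 170.] area 417 F,L 149.0 31.0 rgb [180 169 149]
px [485. 195.] area 916 F,L -115.0 3.0 rgb [90 86 77]
px [295. 195.] area 127 F,L 147.0 5.0 rgb [197 193 169]
px [252. 217.] area 334 F,L 191.0 -19.0 rgb [104  99  91]
px [291. 207.] area 129 F,L 150.0 -9.0 rgb [205 206 189]
px [338. 230.] area 183 F,L 97.0 -35.0 rgb [202 205 185]
px [324. 269.] area 358 F,L 107.0 -86.0 rgb [201 192 178]
px [362. 316.] area 125 F,L 45.0 -165.0 rgb [195 188 172]
```

```bash
python3 nudge.py '[[0,0,0,-6,0],[0,0,0,-8,0],[0,0,0,-8,0],[0,0,0,-7.5,0],[0,0,0,0,0]]' | grep -E "ft|pos";python3 tf.py 101 2 .185 -60; python3 - <<'E'
from det import *
import pickle
d,t,s=pickle.load(open('wK.pkl','rb'))
for u,v in((293,170),(295,195),(291,207)):
    p=onz(d,u,v,.012,'wrist')[:2]-C;print('tray',(p@F*1e3).round(),(p@L*1e3).round())
E
```

```text
position: [0.4312, -0.2548, 0.2419]
ft_force: [0.8, -0.0, -0.9]
F,L,theta 188.8 23.4 -60.8
t 21.7 pos [ 0.4312 -0.2548  0.2419] yaw 3.39 q [-44.  17.  82.   0.  81. -48.] ft [ 0.8 -0.  -0.9]
tool d [-0.0615  0.0662  0.0568] turn -0.81 minrows 2.1
tray 139.0 15.0
tray 135.0 -18.0
tray 140.0 -34.0
```

```bash
python3 nudge.py '[[-0.015,0.016,0.015,0,0],[-0.022,0.024,0.02,0,0],[-0.017,0.018,0.015,0,0],[-0.0075,0.008,0.005,0,0],[0,0,0,0,0]]' | grep -E "ft|pos";python3 tf.py 101 2 .138 -60; python3 - <<'E'
from det import *
d=grab('wrist');det(d,rmax=.16)
E
```

```text
position: [0.5006, -0.3125, 0.1863]
ft_force: [-0.3, 0.0, -1.4]
F,L,theta 101.2 1.6 -61.0
t 22.2 pos [ 0.5006 -0.3125  0.1863] yaw 3.2 q [-43.  28.  73.  -0.  79. -47.] ft [-0.3  0.  -1.4]
tool d [0.0001 0.0004 0.0483] turn -1.0 minrows 1.0
px [405.  97.] area 32146 F,L 31.0 140.0 rgb [203 196 179]
px [226. 146.] area 617 F,L 139.0 27.0 rgb [164 155 136]
px [375. 153.] area 23 F,L 29.0 84.0 rgb [93 90 85]
px [215. 174.] area 159 F,L 136.0 3.0 rgb [195 185 161]
px [204. 186.] area 155 F,L 140.0 -11.0 rgb [144 135 119]
px [280. 189.] area 15 F,L 84.0 17.0 rgb [92 91 86]
px [414. 190.] area 15 F,L -25.0 77.0 rgb [85 83 78]
px [408. 193.] area 15 F,L -21.0 72.0 rgb [85 83 78]
px [253. 209.] area 118 F,L 95.0 -9.0 rgb [96 92 84]
px [252. 230.] area 82 F,L 86.0 -26.0 rgb [121 118 105]
px [237. 231.] area 104 F,L 98.0 -33.0 rgb [122 114 101]
px [191. 268.] area 119 F,L 117.0 -88.0 rgb [187 178 163]
px [226. 314.] area 113 F,L 63.0 -122.0 rgb [195 187 172]
```

Piece confirmed at (98,-33). Lower and push it out.

```bash
python3 nudge.py '[[0,0,0.02,0,0],[0,0,0.02,0,0],[0,0,0.008,0,0],[0,0,0,0,0]]' | grep -E "ft|pos"; python3 nudge.py '[[0.001,-0.003,0.001,3,0],[0.002,-0.004,0,6,0],[0.002,-0.006,0,8,0],[0.001,-0.006,0,8,0],[0,-0.008,0,5,0],[0,-0.01,0,0,0],[0,-0.012,0,0,0],[0,-0.008,0,0,0],[0,0,0,0,0]]' | grep -E "ft|pos"; python3 nudge.py '[[0,0,-0.03,0,0],[0,0,-0.045,0,0],[0,-0.02,-0.03,0,0],[0,-0.02,0,0,0],[0,0,0,0,0]]' | grep -E "ft|pos";python3 tf.py 150 23 .24 -90;  python3 - <<'E'
from det import *
d=grab('wrist');det(d,rmax=.2);t=grab('top');s=grab('scene')
import pickle;pickle.dump((d,t,s),open('wL.pkl','wb'))
print('top');det(t,'top',.14);print('scene');det(s,'scene',.14)
E
```

```text
position: [0.4997, -0.3115, 0.1397]
ft_force: [0.0, 0.0, -1.5]
position: [0.4469, -0.2875, 0.1394]
ft_force: [-1.0, 0.1, -1.7]
position: [0.4109, -0.2693, 0.245]
ft_force: [1.0, -0.4, -1.6]
F,L,theta 200.7 1.5 -90.8
t 24.05 pos [ 0.4109 -0.2693  0.245 ] yaw -26.65 q [-47.  16.  83.  -0.  81. -20.] ft [ 1.  -0.4 -1.6]
tool d [0.0223 0.0504 0.0051] turn -0.85 minrows 1.1
px [346.  44.] area 27551 F,L 105.0 139.0 rgb [203 196 181]
px [301. 152.] area 424 F,L 151.0 27.0 rgb [188 176 157]
px [491. 166.] area 427 F,L -107.0 17.0 rgb [92 88 81]
px [303. 177.] area 136 F,L 149.0 1.0 rgb [205 201 177]
px [299. 191.] area 131 F,L 152.0 -13.0 rgb [207 210 193]
px [308. 213.] area 135 F,L 141.0 -38.0 rgb [207 210 190]
px [264. 227.] area 61 F,L 189.0 -54.0 rgb [198 190 174]
px [435. 304.] area 9003 F,L -64.0 -189.0 rgb [200 192 177]
px [362. 315.] area 135 F,L 56.0 -189.0 rgb [199 191 176]
top
scene
px [305. 209.] area 43 F,L 12.0 71.0 rgb [114 112 107]
px [295. 226.] area 30 F,L 93.0 -1.0 rgb [119 115 110]
```

```bash
python3 - <<'E'
from det import *
import pickle
d,t,s=pickle.load(open('wL.pkl','rb'))
p=d['pixels'].astype(int)[136:168,284:318]
g=p[:,:,1]-p[:,:,0]/2-p[:,:,2]/2
for r,q in zip(p,g):print(' '.join(f'{x//10:2d}' for x in r.mean(1).astype(int)))
E
```

```text
17 17 17 17 17 17 17 17 17 17 17 17 17 16 16 15 16 17 17 17 17 17 16 16 15 15 15 15 15 15 14 12 10  9
17 17 17 17 17 17 17 17 17 17 17 17 17 16 14 14 16 18 18 18 17 17 16 16 15 15 15 15 15 15 13 11 10  9
17 17 17 17 17 17 17 17 17 17 17 17 16 15 14 15 18 19 19 19 18 17 17 16 16 15 15 15 15 15 13 10  9  9
17 17 17 17 17 17 17 17 17 17 17 16 15 14 14 17 19 20 20 20 19 19 18 17 17 16 15 15 15 14 12 10  9  9
17 17 17 17 17 17 17 17 17 17 16 15 14 14 16 18 20 20 20 20 20 20 19 19 18 17 16 15 15 14 12 10  9  9
17 17 17 17 17 17 17 17 17 17 16 15 14 15 18 19 20 20 20 20 20 20 20 20 19 18 16 15 14 13 11 10  9  9
17 17 17 17 17 17 17 17 17 17 16 14 14 16 19 20 20 20 20 20 20 20 20 20 19 18 17 15 14 12 10  9  9  9
17 17 17 17 17 17 17 17 17 17 16 14 14 16 19 20 20 20 20 20 20 20 20 20 19 19 17 15 13 11 10  9  9  9
16 17 17 17 17 17 17 17 17 16 16 14 13 15 18 19 20 20 20 20 20 20 20 20 20 19 17 15 12 10  9  9  9  9
17 17 17 17 17 17 17 17 16 16 15 14 12 13 15 18 19 20 20 20 20 20 20 20 20 19 17 14 11 10  9  9  9  9
17 17 17 17 17 17 17 16 16 15 15 14 13 11 13 16 18 19 20 20 20 20 20 20 19 18 16
[... 1463 characters left out ...]
7 16 16 15 15 16 16 17 17 17 17 17 17 17 17 17 17 17 16 14 12  9  9  9  9  9  9  9  9  9
16 16 16 17 17 17 16 15 15 15 16 16 17 17 17 17 17 17 17 17 17 17 16 14 11  9  9  9  9  9  9  9  9  9
16 16 17 17 17 17 16 16 15 15 15 16 17 17 17 17 17 17 17 17 17 17 16 14 11  9  9  9  9  9  9  9  9  9
16 16 16 17 17 17 17 16 16 16 15 15 16 17 17 17 17 17 17 17 17 17 16 14 11  9  9  9  9  9  9  9  9  9
16 16 16 17 17 17 17 17 16 16 16 16 16 16 16 17 17 17 17 17 17 17 15 13 10  9  9  9  9  9  9  9  9  9
16 16 17 17 17 17 17 17 17 16 16 16 15 15 15 16 17 17 17 17 16 16 14 12 10  9  9  9  9  9  9  9  9  9
16 16 17 17 17 17 17 17 16 16 16 16 16 15 15 16 17 17 17 17 16 15 13 11  9  9  9  9  9  9  9  9  9  9
```

Five pieces are in the tray: a bright small one and the large one touching at (301,152), plus (303,177), (299,191) and (308,213). Now the scraper goes back.

```bash
python3 go.py .4671 .1588 .245 -25.16
```

```text
t 24.2 pos [ 0.4122 -0.2702  0.2435] yaw -26.66 q [-47.  16.  83.   0.  81. -20.] ft [ 0.3 -0.4 -1.4]
tool d [ 0.408  -0.1434 -0.0015] turn -1.5 minrows 8.6
```

```bash
python3 nudge.py '[[0.02,-0.007,0,-1.5,0],[0.04,-0.014,0,0,0],[0.044,-0.017,0,0,0],[0.044,-0.017,0,0,0],[0.044,-0.017,0,0,0],[0.044,-0.017,0,0,0],[0.044,-0.017,0,0,0],[0.044,-0.017,0,0,0],[0.04,-0.014,0,0,0],[0.02,-0.007,0,0,0]]' >/dev/null; python3 nudge.py '[[0.02,-0.006,0,0,0],[0,0,0,0,0]]' | grep -E "ft|pos"; python3 go.py .4671 .1588 .12 -25.16
```

```text
position: [0.4491, 0.1615, 0.243]
ft_force: [-0.2, 0.1, -2.0]
t 25.4 pos [0.4491 0.1615 0.243 ] yaw -24.99 q [ 6. 14. 85.  0. 80. 31.] ft [-0.2  0.1 -2. ]
tool d [0.0052 0.0176 0.1229] turn 0.17 minrows 2.5
```

```bash
python3 nudge.py '[[0.005,0.0176,0,0.2,0],[0,0,0.03,0,0],[0,0,0.045,0,0],[0,0,0.035,0,0],[0,0,0.012,0,0],[0,0,0,0,0]]' | grep -E "ft|pos"; python3 go.py .4671 .1588 .07 -25.16;python3 - <<'E'
from cam import *
import pickle
d=grab('wrist');p=d['pixels'];print(np.array2string(p[100:270:6,215:295:4].mean(2).astype(int)//10,max_line_width=200))
E
```

```text
position: [0.4661, 0.1558, 0.1196]
ft_force: [0.3, -0.1, -1.3]
t 26.0 pos [0.4661 0.1558 0.1196] yaw -25.4 q [ 5. 24. 94. -0. 62. 30.] ft [ 0.3 -0.1 -1.3]
tool d [ 0.0033 -0.0001  0.0496] turn -0.24 minrows 1.0
[[17 17 17 17 18 18 18 18 18 18 18 18 18 18 18 18 18 18 18 18]
 [17 17 17 17 17 18 18 18 18 18 18 18 18 18 18 18 18 18 18 18]
 [17 17 17 17 17 17 18 18 18 18 18 18 18 18 18 18 18 18 18 18]
 [17 17 17 17 17 17 17 18 18 18 18 18 18 18 18 18 18 18 18 18]
 [17 17 17 17 17 17 17 17 18 18 18 18 18 18 18 18 18 18 18 18]
 [17 17 17 17 17 17 17 17 17 18 18 18 18 18 18 18 18 18 18 18]
 [17 17 17 17 17 17 17 17 17 17 18 18 18 18 18 18 18 18 18 18]
 [17 17 17 17 17 17 17 17 17 17 17 18 18 18 18 18 18 18 18 18]
 [17 17 17 17 17 17 17 17 17 17 17 18 18 18 18 18 18 18 18 17]
 [17 17 17 17 17 17 17 17 17 17 17 17 17 17 17 17 17 17 17 17]
 [17 10 10 10 10 10 10  7  7  7  7  6  8 10 10 10 10 10 12 17]
 [17 11 11 11 11 10  8  7  7  7  7  7  7  9 11 11 11 11 11 17]
 [17 10 11 11 10  9  8  8 10 11 11  8  8  9  9 11 11 11 12 17]
 [17 10 11 11 10  9  8  8 10 10 10  8  8  9  9 11 11 11 12 18]
 [17 10
[... 238 characters left out ...]
15 18]
 [10  7  7  7  6  8  8  6  5  9  8  7  7  9 10 11 11 11 16 18]
 [10  7  7  8  7  7  7  5  5  9  8  5  6  8 10 14 12 10 17 18]
 [11  8  6  6  6  6  5  5  5  8  8  5  5  6  7  7  7  7 11 13]
 [11  8  6  6  6  5  5  5  6 11 10  6  5  6  7  7  7  7 11 12]
 [11  8  6  5  3  5  5  7 12 17 17 12  6  6  6  4  7  7 11 12]
 [10  6  5  5  3  3  2  2  2  2  3  2  3  3  5  3  7  7  9 11]
 [ 3  6  5  3  2  2  2  2  2  2  2  2  3  2  3  3  6  7  7  4]
 [ 5  6  5  2  2  2  2  2  2  2  2  2  2  2  3  3  5  7  7  5]
 [ 5  5  5  2  2  2  2  2  2  2  2  2  2  2  2  2  3  7  7  6]
 [ 5  5  4  2  1  1  1  2  1  2  2  2  2  2  2  2  3  7  6  6]
 [ 2  5  6  2  2  1  1  2  1  1  2  1  2  1  2  2  3  8  4  3]]
```

```bash
python3 nudge.py '[[0.003,0,0.012,-0.2,0],[0,0,0.012,0,0],[0,0,0.01,0,0],[0,0,0,0,0]]' | grep -E "ft|pos"; python3 nudge.py '[[0,0,0.005,0,0],[0,0,0.005,0,0],[0,0,0.004,0,0],[0,0,0,0,0]]' | grep -E "ft|pos"; python3 go.py .4671 .1588 .0688 -25.16
```

```text
position: [0.4675, 0.1592, 0.0868]
ft_force: [-0.3, -0.8, -1.4]
position: [0.4676, 0.1592, 0.0732]
ft_force: [-0.4, -0.1, -1.1]
t 26.85 pos [0.4676 0.1592 0.0732] yaw -25.18 q [ 5. 28. 97. -0. 55. 30.] ft [-0.4 -0.1 -1.1]
tool d [-0.0006 -0.0003  0.0044] turn -0.02 minrows 0.1
```

```bash
python3 nudge.py '[[0,0,0.003,0,0],[0,0,0.001,0,0],[0,0,0,0,0]]' | grep -E "ft|pos"; python3 nudge.py '[[0,0,0.0008,0,0],[0,0,0,0,0.03],[0,0,0,0,0.045],[0,0,0,0,0.06],[0,0,0,0,0.06],[0,0,-0.02,0,0.06],[0,0,-0.04,0,0.06],[0,0,-0.045,0,0.06],[0,0,-0.045,0,0.06],[0,0,0,0,0.06]]'; python3 - <<'E'
from cam import *
import pickle
d=grab('wrist');pickle.dump(d,open('wM.pkl','wb'));e=pickle.load(open('wE.pkl','rb'))
for x in(e,d):print(np.array2string(x['pixels'][160:240:6,215:295:4].mean(2).astype(int)//10,max_line_width=200))
E
```

```text
position: [0.4678, 0.1592, 0.0696]
ft_force: [0.8, -0.3, -1.3]
time_s: 28.15
position: [0.4698, 0.1595, 0.2244]
tool_rot: [[0.425, 0.905, 0.011], [0.905, -0.425, 0.001], [0.006, 0.01, -1.0]]
ft_force: [0.3, -0.1, -0.5]
grip_width: 0.0595
gripper_force: 0.0
[[16 16 16 16 10 10 10  9  8  8  8  8  9 11 12 12 17 18 18 18]
 [16 16 16 17 10 11 10  8  7 11 13  7  9 11 12 11 17 18 17 18]
 [17 17 17 17 11 11 10  6  4  4  4  4  6 11 11 11 17 17 17 18]
 [17 17 17 17 11 11  8  5  5  5  5  5  5 11 12 11 17 17 17 18]
 [17 17 17 17 12 12  8  5  4  5  5  5  5 11 12 11 17 17 18 18]
 [12 12 12 17 12 11  8  5  5  5  5  5  5 11 11 12 17 18 17 18]
 [11 11 11 12 10 10  9  5  4  5  5  4  5 11 11 12 17 17 17 17]
 [11 11 11 11  8  7  7  5  4  4  5  5  5  8  8  8 17 17 17 18]
 [11 11 11 11  8  7  7  5  4  4  5  4  4  7  8  8 16 17 18 17]
 [11 11 11 11  8  7  7  5  4  4  4  4  5  7  7  9 16 17 18 18]
 [11 11 11 11 11 11 11  6  4  4  4  4  5 11 12 11 16 18 18 18]
 [11 11 11 11 11 11 11  8  9 10 15 14 10 17 14 15 17 17 18 17]
 [10 11 11 11 11 11 11 11 11 14 17 17 17 17 17 17 18 17 17 18]
 [ 9 10 11 11 11 11 11 1
[... 222 characters left out ...]
17 18]
 [17 17 15 11 11  8  6  4  4  4  4  5 11 11 11 17 17 17 17 17]
 [17 17 15 11 11  7  4  4  4  4  5  5 11 11 11 17 17 17 17 18]
 [16 17 15 11 13  7  4  4  5  4  5  5 11 13 11 17 17 17 17 17]
 [11 11 13 11 10  7  4  4  4  5  5  4 10 11 11 17 17 17 18 18]
 [11 11 10  7  7  6  4  4  4  5  5  4  7  9 11 17 17 17 17 18]
 [11 11 10  7  7  6  4  4  4  5  5  4  7  8  8 11 17 17 17 17]
 [11 11 10  7  7  6  4  4  4  4  4  4  7  7  8 11 16 17 17 18]
 [11 11 10  7  7  6  4  4  4  4  4  4  7  7  8 11 17 17 17 17]
 [11 11 11 11 11 10  4  4  4  4  4  5 16 12 11 12 17 18 17 17]
 [11 11 11 11 11 10  5  4  4  4  4  9 17 17 17 17 17 17 17 17]
 [11 11 11 11 11 11 11 11 12 17 17 17 17 17 17 17 17 17 17 18]]
```

```bash
python3 nudge.py '[[-0.02,0.0,-0.01,0,0.06],[-0.04,0.01,-0.02,0,0.06],[-0.044,0.015,0,0,0.06],[-0.044,0.017,0,0,0.06],[-0.044,0.017,0,0,0.06],[-0.044,0.017,0,0,0.06],[-0.044,0.017,0,0,0.06],[-0.044,0.017,0,0,0.06],[-0.04,0.014,0,0,0.06],[-0.02,0.007,0,0,0.06]]' | grep -E "ft|pos"; python3 nudge.py '[[0,0,0,-4,0.085],[0,0,0,-8.5,0.085],[0,0,0,-8.5,0.085],[0,0,0,-8.5,0.085],[0,0,0,-8.5,0.085],[0,0,0,-8.5,0.085],[0,0,0,-8.5,0.085],[0,0,0,-4,0.085],[0,0,0,0,0.085]]' | grep -E "ft|pos"; python3 - <<'E'
from det import *
d=grab('wrist');det(d,rmax=.2);t=grab('top');s=grab('scene')
import pickle;pickle.dump((d,t,s),open('wN.pkl','wb'))
D=pickle.load(open('d0.pkl','rb'))
def blob(im,lo,hi,roi):
    h=cv2.cvtColor(im,cv2.COLOR_RGB2HSV);m=cv2.inRange(h,lo,hi);x0,y0,x1,y1=roi;ys,xs=np.nonzero(m[y0:y1,x0:x1]);return (len(xs),(xs.mean()+x0).round(1),(ys.mean()+y0).round(1)) if len(xs) else 0
for im in(D['scene']['pixels'],s['pixels']):
    print('jar',blob(im,(45,80,30),(85,255,255),(125,180,150,210)),'vial cap',blob(im,(18,100,80),(32,255,255),(370,270,400,305)),'bottle',blob(im,(0,80,20),(18,255,200),(200,200,230,245)))
E
python3 tf.py
```

```text
position: [0.422, -0.2469, 0.2472]
ft_force: [0.4, 0.4, 0.7]
position: [0.4226, -0.2438, 0.2475]
ft_force: [-0.3, 1.2, -0.5]
px [267. 209.] area 386 F,L 164.0 25.0 rgb [145 137 120]
px [247. 223.] area 116 F,L 161.0 -1.0 rgb [155 155 135]
px [234. 226.] area 123 F,L 165.0 -15.0 rgb [156 158 144]
px [185. 291.] area 3366 F,L 120.0 -114.0 rgb [153 147 135]
px [220. 244.] area 125 F,L 154.0 -40.0 rgb [155 157 142]
jar (41, np.float64(135.2), np.float64(191.6)) vial cap (38, np.float64(383.2), np.float64(282.9)) bottle (99, np.float64(214.4), np.float64(219.6))
jar (44, np.float64(135.2), np.float64(191.8)) vial cap (38, np.float64(383.2), np.float64(282.9)) bottle (102, np.float64(214.4), np.float64(219.7))
F,L,theta 201.1 29.5 -30.5
```

```bash
python3 -c "
from rig import env, get_image, observe
print(env.close_job())"
```

```text
the job is handed in; nothing more can be done
None
```

The job is handed in: the table is turned one step with the whole coupon under the striker, all five broken pieces are in the chip tray, the scraper is back upright in its slot, and the vial, amber bottle and jar have not moved.

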